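# Lower the ratchet-held inspection cradle

### The arm

A 6-joint arm with a two-finger parallel gripper is mounted at the origin on the work surface. World frame = base frame: x ahead of the robot, y to its left, z up, the work surface at z = 0. Lengths are in m, angles in rad, forces in N, time in s.
With the tool pointing down it reaches from about 0.3 to 0.85 m from the base axis. Payload 4.2 kg.
Tool frame: the origin (TCP) lies at the very end of the fingers, on their centre line; the grasp point (between the pads) lies 19 mm behind it; z points along the fingers, y is the line along which they close (so a half turn about z gives the same grasp; the last joint's range is limited). The gripper opens to 91 mm and grips with 3 to 60 N. Pads are 32 mm wide; open, the fingers measure 118 mm over their backs; the gripper's body (76 mm by 178 mm) begins 60 mm behind the grasp point.
Start: joints at [1.163, 0.32, 1.565, -0, 1.257, -0.02], TCP at [0.217, 0.532, 0.214] pointing down, gripper open.
Joint ranges: [-3.11, 3.11], [-0.84, 2.01], [0.21, 2.61], [-1.34, 4.49], [0.05, 2.63], [-2.56, 2.56]. Speed limits (rad/s): [2.57, 2.57, 3.14, 3.14, 3.14, 3.14].

### API

Orientations are given as a rotation vector (axis times angle).
In Python, from rig import r gives the robot as it stands. Calls block until the motion is done:
- r.movep(position, orientation): joint-space move of the TCP to a pose.
- r.movel(position, frame=None, velocity=0.15): straight line of the TCP; frame=None keeps the orientation; velocity is the mean speed in m/s.
- r.goto_joints(angles): joint-space move.
- r.open() and r.close_gripper(force=None): open the fingers fully, or close them until they stop; force is the grip in N (None keeps the last).
- r.dwell(seconds).
- r.ik(position, orientation): joint angles nearest the present ones, or None.
- r.camera(name): name is "side" or "top" or "wrist"; returns a dict with "frame" (480x640x3 uint8, red, green, blue), "range_z" (480x640 float32, m along the optical axis (not along the pixel's ray), 0 where there is no reading), "fx", "fy", "cx", "cy" (pixels), "R" (3x3) and "t" (3): a world point X has camera coordinates R X + t; the wrist camera has in their place "tool_from_camera" (4x4, takes a point from camera to tool coordinates, whose origin is the TCP and whose axes are the flange's). Camera axes: x right, y down, z forward; pixel columns grow to the right and rows downward; lengths in m; the calibration is good to about 2 mm. The wrist camera is an equidistant fisheye: a pixel r from the principal point sees the ray r / f radians off the axis. A picture is of the moment at which its call begins: read the wrist's pose just before it.
A pose or a line that the arm cannot do raises r.IKError and nothing moves.
- r.close_job(): hands the job in; it is judged then, once.
Readings, each from a call of its own:
- r.get_t(): time.
- r.get_joints(): joint angles.
- r.get_joint_vel(): joint speeds.
- r.get_effort(): joint torques, N m.
- r.get_eef_pos(): TCP position.
- r.get_ee_rot(): TCP orientation.
- r.get_ft_force(): force on the tool from outside, world axes, zero at the start.
- r.get_wrist_torque(): the same for the moment, N m.
- r.get_finger_gap(): opening from 0.0 (shut) to 1.0 (fully open).
- r.get_finger_force(): force on a finger pad.
Only numpy, scipy, OpenCV 4.12 (cv2) and the standard library are available. Lean on these libraries where they do the work, as an engineer would, in place of code of your own. Each camera call takes 0.05 s, during which the arm holds its last target. There are 200 camera calls.

### The job

Inspection of the casting is finished: throw the holding pawl clear of the ratchet wheel, wind the tilted cradle back down and ease it gently onto its rubber rest pad without letting it drop, then flip the pawl back onto the ratchet wheel. Never force the pawl or its wheel against each other, and leave the loose things on the bench where they are.

Things in the scene. Friction and masses are not known exactly. Their poses are not given: they have to be found in the camera images.
- base: dark steel plate 250 x 240 x 12 mm bolted to the bench, with two blue bearing uprights 130 mm high. Origin on the bench under the shaft, z up. The shaft is level along the base's y axis, 120 mm above the bench; base x points away from the robot. The cradle lowers towards -x; crank on the -y side, ratchet wheel and pawl on the +y side. Offsets below are in this frame.
- shaft (a point): point on the shaft's axis, 120 mm above the bench, at y = -128 mm, level with the middle of the crank handle: the centre of the handle's circle. The bearing is stiff (0.2 N m): the cradle stays where it is left above about 1.1 rad, but lower down its weight (up to 0.5 N m) wins and it falls hard on the rest if let go.
- handle (a point): middle of the crank's black handle: a free-spinning sleeve, 20 mm diameter, 76 mm long, along base y, 80 mm from shaft. The crank arm (14 mm thick) is at y = -80 mm. Starts near the top; lowering carries it towards -x and down. At cradle value q it lies at x = 80 cos(165 deg - q), z = 80 sin(165 deg - q) mm from shaft.
- cradle (a joint): turn of shaft, crank, ratchet wheel and cradle, rad. The cradle is a steel plate 125 x 92 x 8 mm between the uprights with a round casting bolted on. 0 = level; 1.2 to 1.7 (near upright) at the start; smaller is lower. With the pawl on, it turns only upwards and locks within 20 degrees if pulled down. It seats on the pad somewhere between -0.22 and +0.24 (unknown), and its weight keeps it there.
- rest_post: blue post 36 x 36 x 63 mm on the base plate under the lowered cradle; origin at the centre of its foot. On a screw in it stands a rubber pad, 22 mm across, that meets the cradle about 70 mm from the shaft. The pad's height is set anew each time by up to 14 mm either way and is not measured: find it by feel. It takes a gentle touch-down: not over 20 N, nor faster than 2 rad/s in the last 0.5 rad.
- pivot (a point): pivot axis of the pawl, parallel to the shaft: 70 mm to its -x side, 45 mm above it, at y = +85 mm in the plane of the ratchet wheel (94 mm diameter over its 18 teeth, 12 mm thick).
- knob (a point): centre of the black ball, 20 mm diameter, on the end of the pawl's thumb lever (8 mm rod), 60 mm from pivot. With the pawl on the wheel it leans about 25 degrees to +x, above the wheel; thrown clear it leans about 38 degrees to -x. Can be pushed or straddled from above, with the fingertips well below the ball's middle; nothing is in the way down to 10 mm above the pivot.
- pawl (a joint): turn of the pawl, rad. At about -0.05 to 0.15 its tooth lies on the wheel; moving the knob towards -x lifts it; 1.1 is its stop, thrown clear. Its own weight holds it both ways: past about 0.6 it topples to the clear side, below 0.5 it falls back on the wheel. About 1 N at the knob moves it.
- pawl_arm: the pawl itself: one steel piece of the 57 mm tooth arm (8 mm rod, pointing to +x, its toe bent down on the wheel's top) and the thumb lever; origin on its pivot. Not to be loaded above 30 N, by the fingers or by the wheel pulled back against it.
- casting: bystander: loose aluminium casting, round, 74 mm across (94 over its lugs), 30 mm high; origin at the centre of its underside.
- scraper: bystander: hand scraper, 190 mm long, lying on the bench; origin at its underside.
- cup: bystander: grey cup, 70 mm across, 85 mm high; origin at the centre of its underside.

How it is judged:
By the outcome, as a careful person would: the job done as asked, in the order asked, and still so for the second after the job is handed in, with the robot touching nothing.
It also fails if it takes over 72 s, if anything falls off the work surface, if the arm or the gripper's body presses on something with over 40 N, if the wrist force passes 120 N, or if a joint passes its speed limit or range.

## Working session

There is one attempt and no reset: what is moved stays moved. The work goes in short steps, each a Python script; the robot and the scene stay as the last script left them, time stands still between calls to the robot, and variables do not carry over. Pictures are saved under pics/ and viewed, at most 10 in all, crops included, and the job is handed in when it is done.

```bash
ls; mkdir -p pics; python3 - <<'E'
from rig import r
import cv2,numpy as np
for n in("top","side"):
    c=r.camera(n);cv2.imwrite(f"pics/{n}0.png",c["frame"][...,::-1]);np.savez(f"{n}0.npz",**c)
    print(n,c["fx"],c["fy"],c["cx"],c["cy"],(-np.array(c["R"]).T@c["t"]).round(3))
print(r.get_t(),r.get_ft_force(),r.get_ee_rot())
E
```

```text
pics
top 508.88757858155765 508.88757858155765 315.5600465796969 240.97138724652285 [ 0.363 -0.046  1.41 ]
side 504.0264535608669 504.0264535608669 315.9938175023727 233.31691330828724 [ 0.149 -0.741  0.776]
0.1 [ 0.58090647 -0.27517421 -1.14786086] [-6.05181266e-01 -3.08243020e+00  2.51968795e-03]
```

View pics/top0.png

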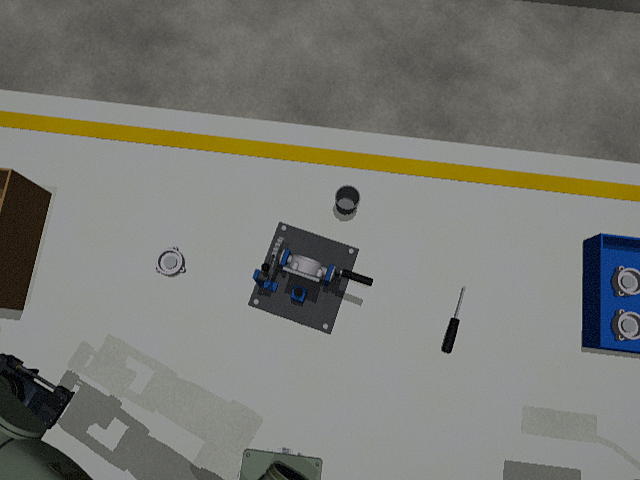

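View pics/side0.png

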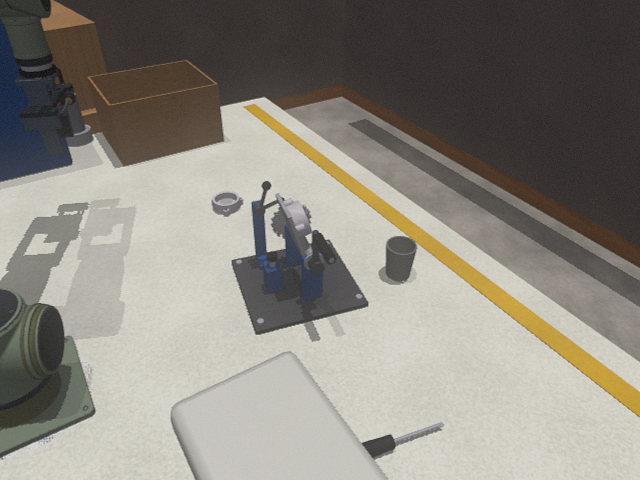

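The top view shows the base plate with corners near (281,222), (358,247), (331,333) and (249,304). The crank handle is at (357,278) and the pawl at about (265,272). The side view shows the pawl knob at (266,186) and the handle at about (322,248). Next I'll get the base pose from the depth image.

```bash
cat >h.py <<'E'
import numpy as np,cv2
def cloud(c):
    z=np.array(c["range_z"]);v,u=np.mgrid[:480,:640]
    p=np.stack([(u-c["cx"])/c["fx"]*z,(v-c["cy"])/c["fy"]*z,z],-1)
    return (p-c["t"])@np.array(c["R"])
def ray(c,u,v,zp):
    R=np.array(c["R"]);o=-R.T@c["t"];d=R.T@np.array([(u-c["cx"])/c["fx"],(v-c["cy"])/c["fy"],1]);return o+d*(zp-o[2])/d[2]
def proj(c,X):
    p=np.array(c["R"])@X+c["t"];return np.array([c["fx"]*p[0]/p[2]+c["cx"],c["fy"]*p[1]/p[2]+c["cy"]])
E
python3 - <<'E'
from h import *
c=dict(np.load("top0.npz"));s=dict(np.load("side0.npz"))
P=cloud(c);f=c["frame"].astype(int)
bolts=[ray(c,*b,.014) for b in((283,228),(351,251),(325,326),(256,301))]
print(np.round(bolts,3))
# plate: dark grey pixels near the plate height
m=(f.max(2)<90)&(abs(P[...,2]-.012)<.008);m[:200]=0;m[345:]=0;m[:,:240]=0;m[:,370:]=0
m=cv2.morphologyEx(m.astype(np.uint8),cv2.MORPH_OPEN,np.ones((3,3)))
n,l,st,_=cv2.connectedComponentsWithStats(m);k=1+st[1:,4].argmax();v,u=np.nonzero(l==k)
W=np.array([ray(c,a,b,.012)[:2] for a,b in zip(u,v)])
rc=cv2.minAreaRect((W*1000).astype(np.float32));print(rc,len(u))
for n,cc,b in(("t",c,(230,200,390,345)),("s",s,(210,170,380,340))):
    x0,y0,x1,y1=b;im=cc["frame"][y0:y1,x0:x1,::-1]
    cv2.imwrite(f"pics/{n}crop.png",cv2.resize(im,None,fx=3.5,fy=3.5,interpolation=cv2.INTER_CUBIC))
for n,px in(("knob",(266,186)),):
    print(n,cloud(s)[px[1]-2:px[1]+3,px[0]-2:px[0]+3].reshape(-1,3).round(3)[::6])
E
```

```text
[[ 0.695  0.08   0.014]
 [ 0.653 -0.117  0.014]
 [ 0.438 -0.07   0.014]
 [ 0.482  0.126  0.014]]
((522.3756103515625, 14.489974975585938), (239.5041046142578, 159.42184448242188), 78.21698760986328) 3394
knob [[0.542 0.085 0.228]
 [0.543 0.082 0.227]
 [0.544 0.081 0.224]
 [0.547 0.082 0.22 ]
 [0.548 0.08  0.219]]
```

```bash
python3 - <<'E'
import cv2,numpy as np
a=cv2.imread("pics/tcrop.png");b=cv2.imread("pics/scrop.png")
h=400;f=lambda i:cv2.resize(i,(395,int(i.shape[0]*395/i.shape[1])))
a,b=f(a),f(b);H=max(len(a),len(b));o=np.zeros((H,790,3),np.uint8);o[:len(a),:395]=a;o[:len(b),395:]=b;cv2.imwrite("pics/both.png",o);print(o.shape)
E
```

```text
(395, 790, 3)
```

View pics/both.png

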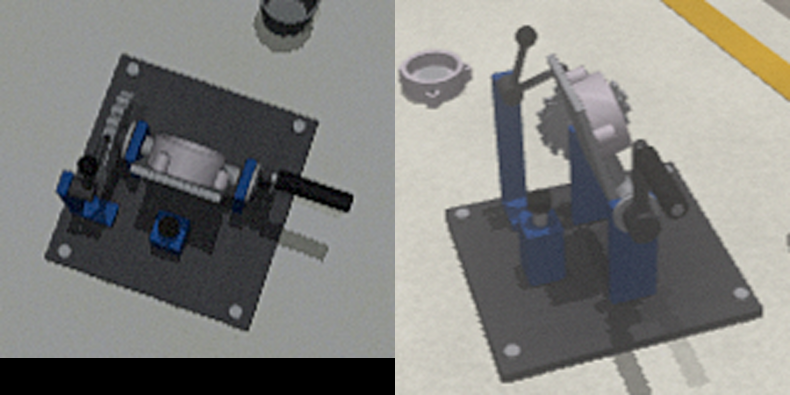

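Crop of the top view: knob at pixel (265,266), upright tops at (286,258) and (330,275), handle from (341,273) to (372,280). Side view: knob at (266,185.5), handle ends at about (315,232) and (332,260). The pawl is on the wheel, the cradle is near upright and the rest post is clear. Now I'll triangulate.

```bash
cat >>h.py <<'E'
def tri(c1,p1,c2,p2):
    A=[];b=[]
    for c,p in((c1,p1),(c2,p2)):
        o=ray(c,*p,0);d=ray(c,*p,.5)-o;d/=np.linalg.norm(d);M=np.eye(3)-np.outer(d,d);A.append(M);b.append(M@o)
    A=np.vstack(A);b=np.hstack(b);x,_,_,_=np.linalg.lstsq(A,b,rcond=None);return x,np.linalg.norm(A@x-b)
E
python3 - <<'E'
from h import *
c=dict(np.load("top0.npz"));s=dict(np.load("side0.npz"))
B=np.array([[.695,.08],[.653,-.117],[.438,-.07],[.482,.126]])
th=-.215;R=np.array([[np.cos(th),-np.sin(th)],[np.sin(th),np.cos(th)]])
bc=B.mean(0);print("bolt centre",bc)
k,e=tri(c,(265.2,266),s,(266.4,185.5));print("knob",k.round(4),e, "rel base",(R.T@(k[:2]-bc)).round(4))
h1,e1=tri(c,(341,273),s,(315.4,232.4));h2,e2=tri(c,(371,280.5),s,(331.8,260.4));print(h1.round(3),e1,h2.round(3),e2)
for p in((286,258),(329.6,275)):
    w=ray(c,*p,.13);print("upright",(R.T@(w[:2]-bc)).round(4))
for z in(.19,.20):
    for p in((344,274),(371.5,280.5)):print("handle",z,(R.T@(ray(c,*p,z)[:2]-bc)).round(4))
# plate corners from top crop
for p in((122,54),(318,121),(247,330),(45,259)):print("corner",(R.T@(ray(c,p[0]*.405+230,p[1]*.405+200,.012)[:2]-bc)).round(4))
E
```

```text
bolt centre [0.567   0.00475]
knob [0.5496 0.091  0.2186] 0.00048030433597066473 rel base [-0.0354  0.0806]
[ 0.558 -0.09   0.206] 0.00198430094243443 [ 0.549 -0.164  0.193] 0.0004218783748713777
upright [0.0126 0.0507]
upright [ 0.0081 -0.0688]
handle 0.19 [ 0.0128 -0.102 ]
handle 0.19 [ 0.0198 -0.1698]
handle 0.2 [ 0.0111 -0.1019]
handle 0.2 [ 0.0181 -0.1691]
corner [0.1228 0.1173]
corner [ 0.1229 -0.1198]
corner [-0.1248 -0.1197]
corner [-0.1257  0.1168]
```

```bash
cat >>h.py <<'E'
from scipy.spatial.transform import Rotation as Ro
th=-.215;EX=np.array([np.cos(th),np.sin(th),0]);EY=np.array([-np.sin(th),np.cos(th),0]);EZ=np.array([0,0,1.])
O=np.array([.5755,-.0032,0]);K=np.array([.5496,.091,.2186])
def B(x,y,z): return O+x*EX+y*EY+z*EZ
Y=EX;Z=-EZ;ROT=Ro.from_matrix(np.c_[np.cross(Y,Z),Y,Z]).as_rotvec()
E
python3 - <<'E'
from h import *
from rig import r
p=r.get_eef_pos();r.movel(np.array(p)+[0,0,.10],velocity=.3)
r.movep(K-.012*EX+[0,0,.08],ROT)
f0=np.mean([r.get_ft_force() for _ in range(5)],0);print("t",r.get_t(),f0,r.get_joints())
T=K*[1,1,0]+[0,0,.192]
r.movel(T-.012*EX,velocity=.12);print("down",np.round(r.get_ft_force()-f0,2))
for d in(.030,.036,.042,.048,.055,.062,.070,.078,.088):
    r.movel(T-d*EX,velocity=.06);f=r.get_ft_force()-f0;print(d,round(r.get_t(),2),f.round(2))
    if np.linalg.norm(f)>9:break
c=r.camera("side");np.savez("side1.npz",**c)
x0,y0,x1,y1=190,130,390,330
cv2.imwrite("pics/s1.png",cv2.resize(c["frame"][y0:y1,x0:x1,::-1],None,fx=3,fy=3,interpolation=cv2.INTER_CUBIC))
E
```

```text
t 2.5417 [0.26265367 0.9071375  0.09277084] [1.52517955e-01 2.32246735e-01 1.47571650e+00 4.05456238e-04
 1.43367211e+00 3.66093047e-01]
down [ 0.13 -0.89  0.62]
0.03 4.03 [-0.71 -0.95  0.05]
0.036 4.28 [ 0.14 -1.59  0.26]
0.042 4.53 [-0.38 -1.23 -1.26]
0.048 4.78 [ 0.65  0.09 -0.01]
0.055 5.05 [-0.11 -1.11  0.09]
0.062 5.32 [ 0.01 -1.07  0.  ]
0.07 5.6 [-0.45 -1.39 -0.11]
0.078 5.88 [ 0.92 -1.08 -0.21]
0.088 6.2 [ 7.79 -4.17  1.22]
```

View pics/s1.png

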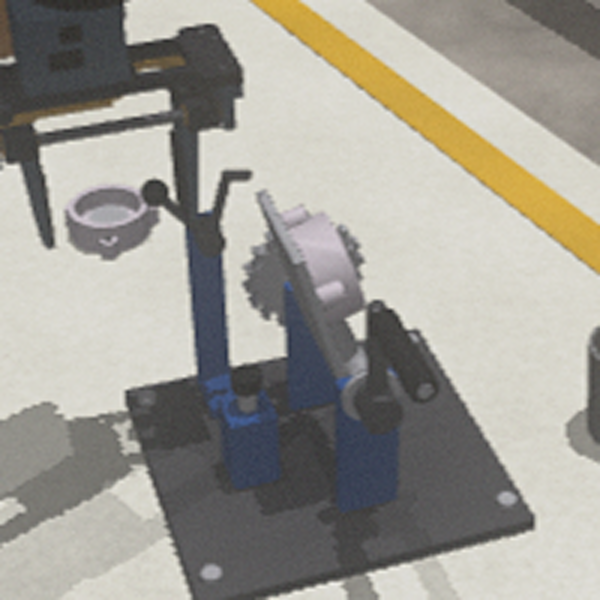

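The side view shows the pawl thrown clear: knob at (155,190), toe raised at (240,175). The pad is at (245,380) and the handle is still near the top. Next I'll go to the handle and wind down with radial force compliance.

```bash
cat >>h.py <<'E'
CX,CZ,YH=0.,.120,-.132
def hp(q,dr=0):
    a=np.deg2rad(165)-q;rho=.08+dr
    return B(CX+rho*np.cos(a),YH,CZ+rho*np.sin(a)-.019)
def rt(q,f):
    a=np.deg2rad(165)-q;rh=np.cos(a)*EX+np.sin(a)*EZ;up=np.sin(a)*EX-np.cos(a)*EZ  # up: direction of rising q
    return f@rh,f@up,f@EY
E
python3 - <<'E'
from h import *
from rig import r
import json
p=np.array(r.get_eef_pos());r.movel(p+.008*EX,velocity=.06);p=np.array(r.get_eef_pos())
r.movel([p[0],p[1],.32],velocity=.25)
q=1.384
r.movep(hp(q)+[0,0,.09],ROT)
f0=np.mean([r.get_ft_force() for _ in range(20)],0)
r.movel(hp(q),velocity=.15);print("at",r.get_t(),(r.get_ft_force()-f0).round(1))
r.close_gripper(20);print("gap",r.get_finger_gap()*91,r.get_finger_force(),(r.get_ft_force()-f0).round(1),r.get_t())
dr=0
while q>.45:
    q=max(q-.1,.45);r.movel(hp(q,dr),velocity=.05)
    f=np.mean([r.get_ft_force() for _ in range(10)],0)-f0;a=rt(q,f);print(round(q,3),round(r.get_t(),2),"rad %.1f tan %.1f y %.1f"%a,"dr",round(dr*1e3,2),round(r.get_finger_gap()*91,1))
    if np.linalg.norm(f)>25:print("STOP");break
    dr+=np.clip(.00015*a[0],-.001,.001)
json.dump([q,dr,list(f0)],open("st.json","w"))
c=r.camera("side");np.savez("side2.npz",**c)
x0,y0,x1,y1=190,130,390,330
cv2.imwrite("pics/s2.png",cv2.resize(c["frame"][y0:y1,x0:x1,::-1],None,fx=3,fy=3,interpolation=cv2.INTER_CUBIC))
E
```

```text
at 9.0167 [ 0.5 -0.1  1.4]
gap 19.464066183346322 20.00000774860382 [-2.5  0.6  2.3] 10.1
1.284 10.41 rad -4.2 tan -2.4 y 1.1 dr 0.0 19.2
1.184 10.72 rad -6.6 tan -2.3 y -0.1 dr -0.62 19.1
1.084 11.03 rad -5.7 tan -3.3 y -0.1 dr -1.62 19.5
0.984 11.33 rad -3.9 tan -2.6 y 0.3 dr -2.47 19.2
0.884 11.64 rad -2.9 tan -2.6 y 1.1 dr -3.05 19.4
0.784 11.94 rad -0.9 tan -3.5 y -0.0 dr -3.48 19.1
0.684 12.24 rad -3.2 tan -3.9 y 0.4 dr -3.61 19.8
0.584 12.54 rad -3.8 tan -5.5 y -0.1 dr -4.09 19.8
0.484 12.84 rad -2.9 tan -6.4 y 1.3 dr -4.66 19.5
0.45 13.09 rad 2.0 tan -4.7 y 0.7 dr -5.1 19.7
```

View pics/s2.png

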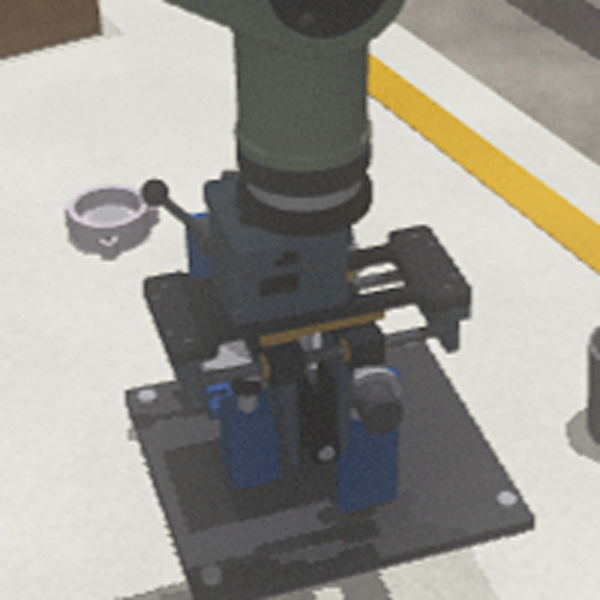

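The handle is held near (320,430), the cradle is partly lowered, and the pawl is still clear with its knob at (155,190). Next is a slow approach to the pad by feel.

```bash
python3 - <<'E'
from h import *
from rig import r
import json
q,dr,f0=json.load(open("st.json"));f0=np.array(f0)
while q>-.36:
    q-=.03 if q>.36 else .012
    r.movel(hp(q,dr),velocity=.02 if q>.36 else .01)
    f=np.mean([r.get_ft_force() for _ in range(12)],0)-f0;a=rt(q,f);print(round(q,3),round(r.get_t(),2),"rad %.1f tan %.1f y %.1f"%a,"dr",round(dr*1e3,2))
    if a[1]>.5 or np.linalg.norm(f)>22:print("STOP");break
    dr+=np.clip(.0001*a[0],-.0006,.0006)
json.dump([q,dr,list(f0)],open("st.json","w"))
print("gap",r.get_finger_gap()*91)
E
```

```text
0.42 13.41 rad 1.9 tan -3.4 y 0.1 dr -4.79
0.39 13.68 rad 2.0 tan -2.8 y 1.3 dr -4.61
0.36 14.05 rad -0.0 tan -1.8 y -0.4 dr -4.41
0.348 14.3 rad -2.5 tan -3.3 y 1.0 dr -4.41
0.336 14.55 rad -3.1 tan -2.4 y 0.1 dr -4.66
0.324 14.8 rad -3.1 tan -1.8 y 1.5 dr -4.97
0.312 15.05 rad -1.6 tan -2.0 y 1.1 dr -5.29
0.3 15.3 rad 0.5 tan -3.7 y 1.0 dr -5.44
0.288 15.55 rad 2.5 tan -3.3 y 2.2 dr -5.39
0.276 15.8 rad 0.8 tan -2.7 y 1.0 dr -5.14
0.264 16.05 rad 0.4 tan -2.7 y 1.6 dr -5.06
0.252 16.3 rad 0.1 tan -3.2 y 1.3 dr -5.02
0.24 16.55 rad -0.3 tan -2.6 y 1.2 dr -5.01
0.228 16.8 rad -0.9 tan -2.8 y 1.4 dr -5.04
0.216 17.05 rad -1.3 tan -2.9 y 1.3 dr -5.13
0.204 17.3 rad -1.9 tan -2.5 y 0.8 dr -5.26
0.192 17.55 rad 0.2 tan -2.9 y 0.4 dr -5.45
0.18 17.8 rad 0.6 tan -2.7 y 1.5 dr -5.43
0.168 18.05 rad -0.4 tan -2.9 y 1.2 dr -5.37
0.156 18.3 rad 0.2 tan -3.0 y 1.3 dr -5.41
0.144 18.55 rad 0.8 tan -1.9 y 1.9 dr -5.39
0.132 18.8 rad -1.5 tan -3.4 y 1.4 dr -5.31
0.12 19.05 rad 1.0 tan -3.5 y 2.6 dr -5.46
0.108 19.3 rad -0.3 tan -3.5 y 0.7 dr -5.36
0.096 19.55 rad 0.2 tan -3.1 y 0.8 dr -5.39
0.084 19.8 rad -0.5 tan -3.4 y 1.1 dr -5.37
0.072 20.05 rad -0.1 tan -3.8 y 1.0 dr -5.42
0.06 20.3 rad -1.0 tan -2.9 y 0.7 dr -5.43
0.048 20.55 rad -1.0 tan -3.7 y 1.3 dr -5.53
0.036 20.8 rad -0.1 tan -2.8 y 1.2 dr -5.63
0.024 21.05 rad 1.3 tan 1.2 y 1.6 dr -5.64
STOP
gap 19.212700258959888
```

The tangential load jumped from -3 to +1.2 N, which is pad contact. I'll take a half step to confirm, release, and go back for the pawl.

```bash
python3 - <<'E'
from h import *
from rig import r
import json
q,dr,f0=json.load(open("st.json"));f0=np.array(f0)
def rd():return np.mean([r.get_ft_force() for _ in range(15)],0)-f0
print("hold",np.round(rt(q,rd()),1))
r.movel(hp(q-.005,dr),velocity=.01);a=rt(q,rd());print("half",np.round(a,1))
r.open();print("open",rd().round(1),r.get_t())
p=np.array(r.get_eef_pos());r.movel([p[0],p[1],.30],velocity=.2)
r.movep(K-.17*EX+[0,0,.08],ROT);r.close_gripper(10)
c=r.camera("side");t=r.camera("top");np.savez("side3.npz",**c);np.savez("top3.npz",**t);print(r.get_t(),r.get_eef_pos())
o=[cv2.resize(i[...,::-1],(395,395),interpolation=cv2.INTER_CUBIC) for i in(t["frame"][190:350,230:390],c["frame"][150:320,200:370])]
cv2.imwrite("pics/s3.png",np.hstack(o))
E
```

```text
hold [1.3 1.2 1.6]
half [4.2 4.8 0.6]
open [ 0.3  0.7 -0.3] 22.4583
25.9917 [0.38350321 0.12727508 0.29859212]
```

View pics/s3.png

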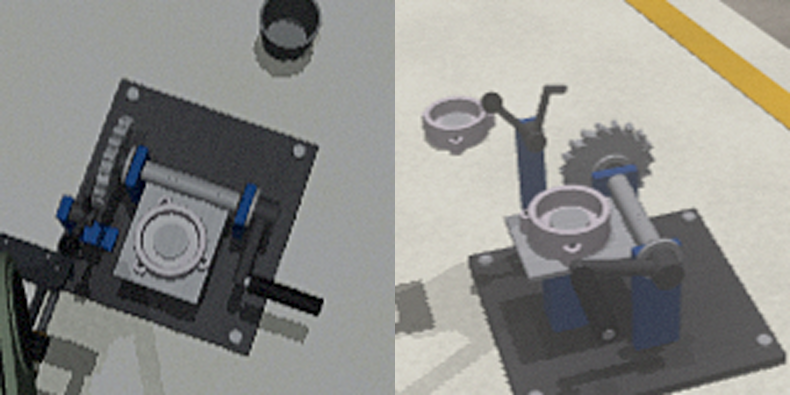

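The cradle sits level on the pad, and the pawl is still clear with its knob at about (70,243) in the top crop and (492,103) in the side crop. Now I'll push the pawl back from the -x side.

```bash
python3 - <<'E'
from h import *
from rig import r
t=dict(np.load("top3.npz"));s=dict(np.load("side3.npz"))
k,e=tri(t,(258.4,288.4),s,(241.7,194.3));print("knob",k.round(3),e,"dx,dy",((k-K)@EX).round(3),((k-K)@EY).round(3))
f0=np.mean([r.get_ft_force() for _ in range(15)],0)
T=K*[1,1,0]+[0,0,.190]
r.movel(T-.115*EX,velocity=.12) if 0 else (r.movel(T-.17*EX,velocity=.15),r.movel(T-.10*EX,velocity=.1))
d=.10
while d>.041:
    d-=.007;r.movel(T-d*EX,velocity=.05);f=np.mean([r.get_ft_force() for _ in range(6)],0)-f0;print(round(d,3),f.round(1))
    if np.linalg.norm(f)>8:print("STOP");break
r.dwell(.5);r.movel(T-.07*EX,velocity=.1);r.movel(T-.07*EX+[0,0,.11],velocity=.2)
r.movel(T-.17*EX+[0,0,.11],velocity=.25);r.dwell(.5)
c=r.camera("side");t=r.camera("top");print(r.get_t())
o=[cv2.resize(i[...,::-1],(395,395),interpolation=cv2.INTER_CUBIC) for i in(t["frame"][190:350,230:390],c["frame"][150:320,200:370])]
cv2.imwrite("pics/s4.png",np.hstack(o))
E
```

```text
knob [0.496 0.1   0.209] 0.0003472746958356839 dx,dy -0.055 -0.002
0.093 [-0.1  0.1  0.5]
0.086 [-0.5 -0.2  0.6]
0.079 [ 0.8 -0.1  0.1]
0.072 [ 0.4 -0.4  1.4]
0.065 [0.9 0.  0.2]
0.058 [ 0.9 -0.3  0.2]
0.051 [ 0.9 -0.3 -0.1]
0.044 [ 0.6 -0.1  0.9]
0.037 [ 0.3 -0.3  1. ]
33.175
```

View pics/s4.png

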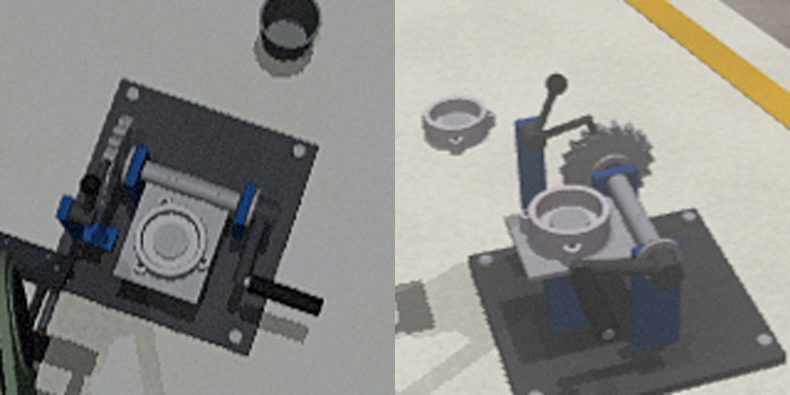

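The pawl is back on the wheel: knob at (557,84), leaning +x, toe at (592,122) on the wheel top. The cradle is seated, the loose items haven't moved, and the gripper is clear, so I'll hand the job in.

```bash
python3 -c "
from rig import r
print(r.close_job())"
```

```text
the job is handed in; nothing more can be done
None
```

I threw the pawl clear, wound the cradle down and eased it onto its pad, flipped the pawl back onto the wheel, and handed the job in at about 33 s; the loose items in view stayed where they were, and no verdict came back.

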